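# Unlatch the model case and put the jaw on the scanner

## Robot

A 7-joint arm with a two-finger parallel gripper is mounted at the origin on the work surface. World frame = base frame: x ahead of the robot, y to its left, z up, the work surface at z = 0. Lengths are in m, angles in rad, forces in N, time in s.
With the tool pointing down it reaches from about 0.425 to 0.95 m from the base axis. Payload 16.7 kg.
Tool frame: the origin (TCP) lies midway between the tips of the shut fingers; the grasp point (between the pads) lies 19 mm behind it; z points along the fingers, y is the line along which they close (so a half turn about z gives the same grasp; the last joint's range is limited). The gripper opens to 94 mm and grips with 3 to 60 N. Pads are 16 mm wide; open, the fingers measure 119 mm over their backs; the gripper's body (75 mm by 177 mm) begins 78 mm behind the grasp point.
Start: joints at [-1.274, 0.426, 0.074, 1.606, -0.034, 1.111, -0.067], TCP at [0.291, 0.609, 0.205] pointing down, gripper open.
Joint ranges: [-2.85, 2.85], [-0.5, 2.14], [-1.23, 1.37], [0.21, 2.46], [-1.02, 4.16], [0.16, 2.05], [-2.73, 2.73]. Speed limits (rad/s): [1.89, 1.89, 2.39, 2.39, 3.01, 3.01, 3.01].

## Interface

Orientations are given as a rotation vector (axis times angle).
In Python, from plant import status, viewer, workorder, nets gives the robot as it stands. The module is installed in compiled form; this text tells all that it offers.
- The arm moves only by the tool play_rows, never from a script. Its argument "moves" is a list of rows, each a list of 3 entries, a list of its own where there are three numbers: the turn, a rotation vector about the world's x, y, z in rad, then the shift along the world's x, y, z in m, then the opening, from 0 (shut) to 1 (fully open). In form: [[[wx, wy, wz], [x, y, z], claw], ...]. A call has 1 to 20 rows; each row is the pose to reach, as a shift and turn from the pose commanded when the call began; what a row does not reach only later rows make up. A row lasts 1/10 s, in which the tool goes at most 50 mm and 8.59 degrees, less where a joint would pass 70% of its speed; a pose out of reach is approached as far as the arm can. A call with a gripper value outside its range is refused whole. The fingers move at their own pace and stop on an object; "squeeze" is the grip in N (left out, the last holds). Time passes only in rows, so rows that repeat a pose let the fingers close. It gives the time, the measured TCP pose, the force, the opening and the grip force at its end, in the units of the state.
- status.get_obs(): the state, without advancing time (a new reading comes with each control period).
- viewer.snapshot(name): name is "side" or "top" or "wrist"; returns a dict with "pixels" (420x560x3 uint8, red, green, blue), "camera_matrix" (3x3 intrinsics, pixels), "pose" (4x4, takes a point from camera to world coordinates); the wrist camera has in their place "mount" (4x4, takes a point from camera to tool coordinates, whose origin is the TCP and whose axes are the flange's). Camera axes: x right, y up, looking along -z (the intrinsics and any distortion apply to the point x, -y, -z); pixel columns grow to the right and rows downward; lengths in m; the calibration is good to about 2 mm. A picture is of the moment at which its call begins: read the wrist's pose just before it. There is no depth.
- workorder.hand_in(): hands the job in; it is judged then, once.
Trained networks look in a picture, given as the dict that the camera call returned (one of the last four; its "shot" number tells which), for a name from the list of things; names that differ only in an ending like _2 or _b are one class to them, and where a whole thing is asked for, a point or a joint stands for the part that bears it (a point fixed in the world has none). Each returns a list of dicts, best first, with "score" (0 to 1); they miss things now and then, are a little off and sometimes report something else, mostly with a low value. They report only what shows in the picture. A call takes as long as a camera call. They do not tell look-alikes from the thing itself.
- nets.outline_of(picture, target): "pixels" (420x560 bool, what is visible of it) and "position" ([column, row] in pixels, amid what is visible of it).
- nets.place_of(picture, target): "position" ([column, row] in pixels: a listed point, or the origin of a listed thing).
The state is a dict: "time_s": time; "joint_positions": joint angles; "qvel": joint speeds; "joint_torque": joint torques, N m; "position": TCP position; "tool_rot": TCP orientation; "contact_force": force on the tool from outside, world axes, zero at the start; "ft_torque": the same for the moment, N m; "width": opening from 0.0 (shut) to 1.0 (fully open); "grip_force": force on a finger pad.
Only numpy, scipy, OpenCV 4.12 (cv2) and the standard library are available. Lean on these libraries where they do the work, as an engineer would, in place of code of your own. Each camera call takes 0.05 s, during which the arm holds its last target. There are 200 camera calls.

## Task

Squeeze the two side buttons of the case's lid together to free its latch, lift the lid off and lay it down, not drop it, right way up, in the middle of the cork pad. Then take the plaster jaw model out of the case and set it down gently, upright, in the middle of the scanner's platter with its front teeth facing the camera post. Do not disturb the other things on the bench.

Things in the scene. Friction and masses are not known exactly. Their poses are not given: they have to be found in the camera images.
- case: grey plastic transport case, fixed: open-topped box 120 (x) x 154 (y) x 70 mm high, walls and floor 5 mm; origin at the centre of its underside, z up. 4 mm under the rim a catch lip, 50 mm long and 6 mm thick, juts 5 mm in from its +y and its -y wall (134 mm free between them). It starts shut, the lid's axes along the case's
- lid: loose lid, 0.3 kg: plate 124 (x) x 158 (y) x 6 mm, 20 mm skirt below (1.5 mm play in the case), on top a grip block 54 x 26 x 46 mm with a black button on its +y and -y face, each driving a hook under a lip of the case. Comes straight up only with both buttons in 4.5 mm or more; clear of the case when 25 mm up. Origin: centre, level with the skirt's lower edge (where it rests when put down)
- lid_grip (a point): the point midway between the two squeeze buttons, at the middle of their height: 56 mm above the lid's origin, 30 mm above the plate, axes as the lid's. The button faces (36 mm long in x, 26 mm high) stand 27 mm to either side along y: 54 mm apart when free, 40 mm when fully in
- button_l (a joint): travel of the button on the lid's +y side towards the lid's middle, m: 0 free, 0.007 fully in; springs back; 2 N to start, 6 N fully in
- button_r (a joint): the same for the button on the lid's -y side
- model_mid (a point): centre, half-way up (22 mm above its foot), of the plaster jaw that starts upright in the shut case (hidden till the lid is off), loose, 0.16 kg: 61 long (x) x 50 wide (y) x 44 mm tall. Base 28 mm tall, flat parallel sides 50 mm apart from x = -30 to +6 mm, round front; the teeth stand on it. +x to the front teeth, z up
- pad: cork pad lying fixed on the bench, 180 (x) x 190 (y) x 4 mm, where the lid is to lie; origin at the centre of its underside
- scanner: white model scanner, fixed: base 150 x 110 x 28 mm (x from -55 to +95 mm), a round dark platter, and at its +x end a camera post (front face at x = 67 mm, 75 mm wide, 125 mm tall). Origin on the bench, under the middle of the platter; +x points from the platter to the camera post
- platter (a point): centre of the top of the scanner's platter, 40 mm above the bench; the platter is 90 mm in diameter; axes as the scanner's
- jar_amber: brown glass bottle with white cap, 52 mm diameter, 100 mm tall, loose bystander; origin at the centre of its foot
- jar_dark: brown glass jar with black cap, 58 mm diameter, 85 mm tall, loose bystander; origin at the centre of its foot
- cup: white ceramic cup, 64 mm diameter, 75 mm tall, loose bystander; origin at the centre of its foot
- cast: another plaster jaw, lower and wider (62 x 58 x 38 mm), standing in the open on the bench, loose bystander (not the one to scan); origin at the centre of its foot
- knife: plaster knife (spatula) 170 mm long lying on the bench along its x axis, loose bystander
- tray: shallow metal tray of artificial teeth, 85 x 140 x 16 mm, loose bystander; origin at the centre of its underside
- tin: plain metal tin, 54 mm diameter, 60 mm tall, loose bystander; origin at the centre of its foot
- book: closed black notebook, 100 x 145 x 22 mm, loose bystander; origin at the centre of its underside
- model: the same plaster jaw; origin at the centre of its foot, 22 mm under model_mid, same axes
- model_teeth (a point): the front teeth of the model: 27 mm along its +x from its centre, 14 mm above it
- camera (a point): a point on the front face of the camera post: 67 mm along the scanner's +x from the platter's centre, 36 mm above the platter's top
Mind the look-alikes: they are no part of the job. Leave any red look-alike of the lid alone.

How it is judged:
By the outcome, as a careful person would: the job done as asked, in the order asked, and still so for the second after the job is handed in, with the robot touching nothing.
It also fails if it takes over 69 s, if anything falls off the work surface, if the arm or the gripper's body presses on something with over 40 N, if the wrist force passes 120 N, or if a joint passes its speed limit or range.

## Working session

There is one attempt and no reset: what is moved stays moved. The work goes in short steps, Python scripts to look and compute and a tool call to move; the robot and the scene stay as the last step left them, time stands still between calls to the robot, and variables do not carry over. Pictures are saved under pics/ and viewed, at most 11 in all, crops included, and the job is handed in when it is done.

Besides the shell and the picture viewer there is one more tool, called after "Request:" as name(argument=value, ...), one argument or row to a line, values as JSON. play_rows: Moves the arm, as the interface text tells. Its arguments: {"type":"object","properties":{"moves":{"type":"array"},"squeeze":{"type":"number"}},"required":["moves"]}

```bash
mkdir -p pics; cat > h.py <<'E'
import numpy as np, cv2
from scipy.spatial.transform import Rotation as R
from plant import status, viewer, workorder, nets
def snap(n):
    o=status.get_obs(); p=viewer.snapshot(n)
    if n=="wrist":
        T=np.eye(4); T[:3,:3]=R.from_rotvec(o["tool_rot"]).as_matrix(); T[:3,3]=o["position"]
        p["P"]=T@np.array(p["mount"])
    else: p["P"]=np.array(p["pose"])
    return p
def ray(p,uv):
    K=np.array(p["camera_matrix"]); d=np.linalg.inv(K)@[uv[0],uv[1],1]
    return p["P"][:3,3], p["P"][:3,:3]@(d*[1,-1,-1])
def at(p,uv,z):
    o,d=ray(p,uv); return o+d*(z-o[2])/d[2]
def proj(p,X):
    c=np.linalg.inv(p["P"])@np.append(X,1); q=np.array(p["camera_matrix"])@(c[:3]*[1,-1,-1]); return q[:2]/q[2]
def tri(p1,a,p2,b):
    o1,d1=ray(p1,a);o2,d2=ray(p2,b)
    s=np.linalg.lstsq(np.c_[d1,-d2],o2-o1,rcond=None)[0]
    x,y=o1+d1*s[0],o2+d2*s[1]; return (x+y)/2,np.linalg.norm(x-y)
def save(p,f,crop=None,s=1):
    im=p["pixels"][:,:,::-1]
    if crop: im=im[crop[1]:crop[3],crop[0]:crop[2]]
    cv2.imwrite("pics/"+f,cv2.resize(im,None,fx=s,fy=s,interpolation=cv2.INTER_CUBIC))
E
cat > a.py <<'E'
from h import *
np.set_printoptions(precision=4,suppress=True)
print({k:v for k,v in status.get_obs().items()})
S=snap("side");T=snap("top");
im=np.vstack([S["pixels"],T["pixels"]])[:,:,::-1]
cv2.imwrite("pics/side.png",S["pixels"][:,:,::-1]);cv2.imwrite("pics/top.png",T["pixels"][:,:,::-1])
print({k:(v if k!="pixels" else 0) for k,v in T.items()}, S["P"][:3,3])
for t,z in [("lid_grip",.1),("lid",.05),("case",0),("pad",0),("scanner",0),("platter",.04),("camera",.076),("cast",0),("jar_amber",0),("jar_dark",0),("cup",0),("tin",0),("tray",0),("book",0),("knife",0)]:
    for n,p in (("T",T),("S",S)):
        print(t,n,[(round(r["score"],2),np.round(r["position"],1),at(p,r["position"],z)[:2].round(3)) for r in nets.place_of(p,t)[:3]])
E
python3 a.py
```

```text
{'time_s': 0.0, 'joint_positions': array([-1.2745,  0.4267,  0.0739,  1.6066, -0.0341,  1.1108, -0.0671]), 'qvel': array([ 0.0005, -0.0004,  0.0001, -0.0006, -0.0003, -0.0011,  0.0001]), 'joint_torque': array([ -0.0015, -93.5853,   3.6661, -45.4187,  -0.0488,   0.0201,
         0.0002]), 'position': array([0.2909, 0.6086, 0.2048]), 'tool_rot': array([-0.6945, -3.0637,  0.0019]), 'contact_force': array([ 0.0927,  0.0999, -0.2013]), 'ft_torque': array([-0.0284, -0.0247, -0.0306]), 'grip_force': 0.0, 'width': 0.9970119611149095}
{'pixels': 0, 'camera_matrix': array([[430.6005,   0.    , 282.7049],
       [  0.    , 430.6005, 205.1928],
       [  0.    ,   0.    ,   1.    ]]), 'pose': array([[-0.0277,  0.9936, -0.1091,  0.4058],
       [-0.9995, -0.0256,  0.0209,  0.0341],
       [ 0.018 ,  0.1097,  0.9938,  1.2081],
       [ 0.    ,  0.    ,  0.    ,  1.    ]]), 'shot': 2, 'P': array([[-0.0277,  0.9936, -0.1091,  0.4058],
       [-0.9995, -0.0256,  0.0209,  0.0341],
       [ 0.018 ,  0.1097,  0.9938,  1.2081],
       [ 0.    ,  0.    ,  0.    ,  1.    ]])} [ 0.3708 -0.8     0.9359]
lid_
[... 1612 characters left out ...]
3]), array([ 0.707, -0.19 ])), (0.51, array([283., 119.]), array([0.789, 0.001]))]
cup S [(0.3, array([246. , 216.5]), array([0.388, 0.09 ]))]
tin T [(0.89, array([336.3, 195.3]), array([ 0.563, -0.144])), (0.24, array([401., 142.]), array([ 0.713, -0.338]))]
tin S [(0.62, array([315.9, 276.4]), array([ 0.56 , -0.159]))]
tray T [(0.6, array([282.2, 119.4]), array([0.788, 0.003]))]
tray S [(0.8, array([378.6, 225.5]), array([ 0.787, -0.   ]))]
book T []
book S [(0.85, array([385.8, 329.9]), array([ 0.7  , -0.338]))]
knife T [(0.95, array([150. , 161.7]), array([0.672, 0.382]))]
knife S [(0.81, array([317.3, 153.4]), array([0.671, 0.374])), (0.63, array([273.5, 168.8]), array([0.501, 0.307]))]
```

View pics/top.png

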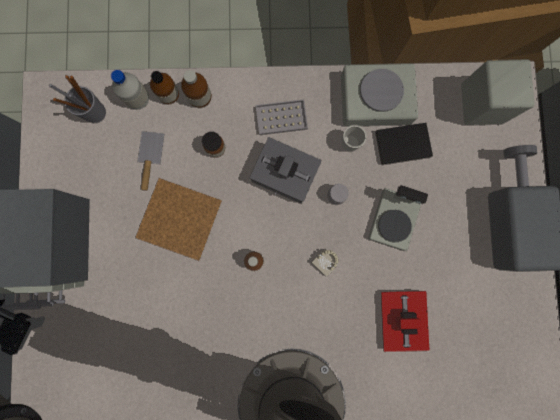

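View pics/side.png

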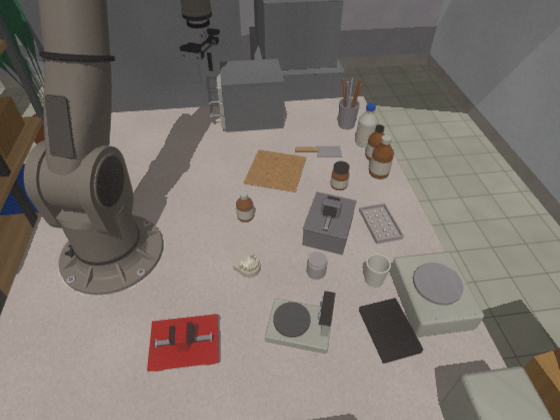

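Top view: the grey lid sits on the case at (286,168). The only look-alike is the red lid at (406,324), which I'll leave alone. The pad is at (178,217). The scanner platter is at (395,226) with its post at (411,194); the bigger white device at (380,92) is not it. Cast at (325,262). Next, the yaws and a close crop.

```bash
cat > b.py <<'E'
from h import *
np.set_printoptions(precision=4,suppress=True)
T=snap("top")
def rect(p,t,z,near=None):
    for r in nets.outline_of(p,t)[:3]:
        m=r["pixels"].astype(np.uint8); c=max(cv2.findContours(m,0,2)[0],key=cv2.contourArea)[:,0]
        W=np.array([at(p,u,z)[:2] for u in c])
        (cx,cy),(w,h),a=cv2.minAreaRect((W*1000).astype(np.float32))
        print(t,round(r["score"],2),np.round(r["position"]),"c",round(cx,1),round(cy,1),"wh",round(w),round(h),"ang of w",round(a,1))
rect(T,"pad",.004);rect(T,"lid",.076);rect(T,"case",.07);rect(T,"scanner",.028)
pl=[np.array(r["position"]) for r in nets.place_of(T,"platter")]; ca=[np.array(r["position"]) for r in nets.place_of(T,"camera")]
print([at(T,u,.04) for u in pl],[at(T,u,.076) for u in ca])
save(T,"crop.png",(230,110,450,280),3.5)
o=status.get_obs();M=R.from_rotvec(o["tool_rot"]).as_matrix();print(M)
E
python3 b.py
```

```text
pad 0.71 [179. 218.] c 506.7 301.4 wh 193 182 ang of w 69.0
lid 0.95 [404. 322.] c 221.9 -295.9 wh 120 151 ang of w 88.3
lid 0.84 [286. 170.] c 627.0 1.2 wh 159 125 ang of w 64.5
scanner 0.69 [399. 214.] c 496.9 -308.6 wh 127 175 ang of w 70.0
scanner 0.4 [353. 139.] c 719.3 -192.4 wh 65 73 ang of w 87.6
[array([ 0.4736, -0.3009,  0.04  ])] [array([ 0.5303, -0.317 ,  0.076 ]), array([ 0.6931, -0.3136,  0.076 ]), array([ 0.6271, -0.0034,  0.076 ])]
[[-0.9022  0.4312 -0.    ]
 [ 0.4312  0.9022 -0.0001]
 [ 0.     -0.0001 -1.    ]]
```

View pics/crop.png

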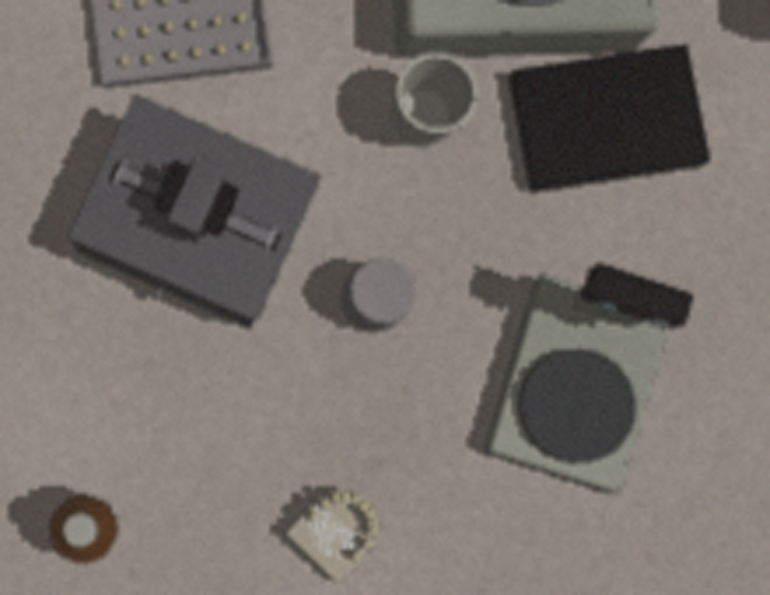

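The crop confirms the grey lid, with its dark buttons along the long (y) axis at about 64.5° in the world frame. The tool yaw already matches that. I'll move over it for a close look.

Request:
play_rows(
  moves=[
    [[0, 0, 0], [0.03, -0.03, 0.03], 1],
    [[0, 0, 0], [0.1, -0.2, 0.1], 1],
    [[0, 0, 0], [0.335, -0.608, 0.12], 1],
    [[0, 0, 0], [0.335, -0.608, 0.12], 1],
    [[0, 0, 0], [0.335, -0.608, 0.12], 1],
    [[0, 0, 0], [0.335, -0.608, 0.12], 1],
    [[0, 0, 0], [0.335, -0.608, 0.12], 1],
    [[0, 0, 0], [0.335, -0.608, 0.12], 1],
    [[0, 0, 0], [0.335, -0.608, 0.12], 1],
    [[0, 0, 0], [0.335, -0.608, 0.12], 1],
    [[0, 0, 0], [0.335, -0.608, 0.12], 1],
    [[0, 0, 0], [0.335, -0.608, 0.12], 1],
    [[0, 0, 0], [0.335, -0.608, 0.12], 1],
    [[0, 0, 0], [0.335, -0.608, 0.12], 1],
    [[0, 0, 0], [0.335, -0.608, 0.12], 1],
    [[0, 0, 0], [0.335, -0.608, 0.12], 1],
    [[0, 0, 0], [0.335, -0.608, 0.12], 1],
  ],
)

```text
time_s: 3.65
position: [0.6257, 0.0019, 0.3251]
tool_rot: [-0.694, -3.063, -0.0]
contact_force: [-0.9, 0.9, -0.1]
width: 1.001
grip_force: 0.0
```

```bash
cat > c.py <<'E'
from h import *
np.set_printoptions(precision=4,suppress=True)
o=status.get_obs();print(o["time_s"],o["position"],o["tool_rot"],o["joint_positions"])
W=snap("wrist");T=snap("top");S=snap("side")
print(W["mount"])
g={}
for n,p in (("W",W),("T",T),("S",S)):
    for t,z in (("lid_grip",.106),("lid",.05)):
        for r in nets.place_of(p,t)[:2]:
            x=at(p,r["position"],z)
            print(n,t,round(r["score"],2),np.round(r["position"],1),x[:2])
for r in nets.outline_of(W,"lid")[:1]:
    m=r["pixels"].astype(np.uint8); c=max(cv2.findContours(m,0,2)[0],key=cv2.contourArea)[:,0]
    X=np.array([at(W,u,.076)[:2] for u in c]); print(r["score"],cv2.minAreaRect((X*1000).astype(np.float32)))
save(W,"w1.png",None,1.4)
E
python3 c.py
```

```text
3.65 [0.6257 0.0019 0.3251] [-0.6937 -3.0633 -0.0003] [-0.4597  0.2791  0.4521  1.5888 -0.1255  1.3032  1.1359]
[[ 0.0002  0.9682  0.2501  0.0733]
 [ 1.      0.0003 -0.0017  0.0008]
 [-0.0017  0.2501 -0.9682 -0.1794]
 [ 0.      0.      0.      1.    ]]
W lid_grip 0.89 [273.  184.7] [0.6297 0.0016]
W lid 0.8 [275.1 174.6] [0.627  0.0064]
T lid_grip 0.66 [410.9 323.8] [ 0.2189 -0.3028]
T lid 0.64 [212.7 147.4] [0.6971 0.197 ]
S lid_grip 0.7 [183.4 336.9] [ 0.2261 -0.3476]
S lid_grip 0.61 [330.2 203.2] [0.6281 0.0103]
S lid 0.94 [332.8 220.3] [ 0.6374 -0.0056]
S lid 0.76 [185.3 347.1] [ 0.2213 -0.3425]
0.91 ((627.6458129882812, 2.6997833251953125), (158.68075561523438, 124.31079864501953), 64.48692321777344)
```

View pics/w1.png

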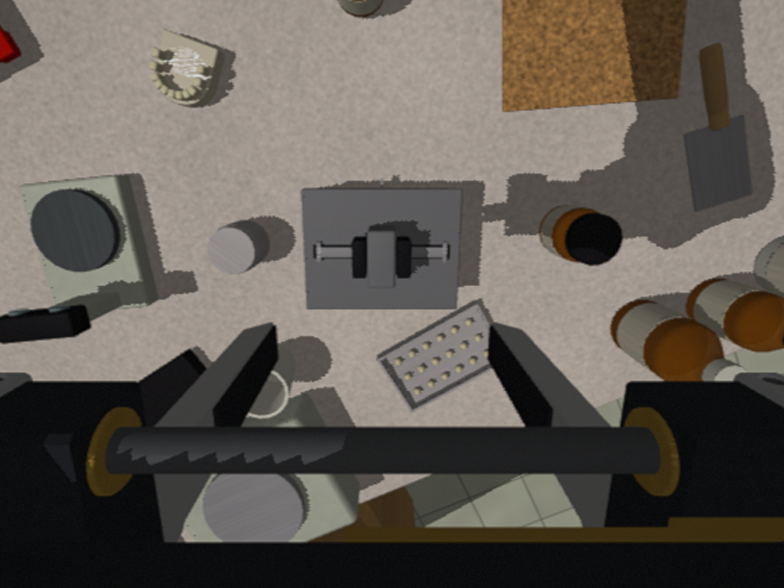

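The wrist view shows the grey lid centred at about (382,248). Silver rods run out along y at low height, and nothing blocks the grip block. I'll triangulate the rod height, because the fingertips pass over the rods.

```bash
cat > d.py <<'E'
from h import *
np.set_printoptions(precision=4,suppress=True)
W=snap("wrist");T=snap("top")
for a,b in (((318,251),(118,172)),((447,251),(275,237)),((303,188),(318,178)),((458,308),(75,243)),((462,188),(250,325)),((307,308),(137,97))):
    bb=np.array(b)/3.5+[230,110]
    print(tri(W,np.array(a)/1.4,T,bb))
c=np.array([.6276,.0025]);y=np.array([np.cos(np.radians(64.5)),np.sin(np.radians(64.5))])
for z in (.076,.081,.086,.092,.122): print(z,proj(W,[*(c+y*.06),z])*1.4,proj(W,[*(c-y*.06),z])*1.4)
E
python3 d.py
```

```text
(array([0.5524, 0.0461, 0.5565]), np.float64(0.00662270550032593))
(array([0.4602, 0.0085, 0.9253]), np.float64(0.011177412691315936))
(array([ 0.564 , -0.0187,  0.4204]), np.float64(0.07584170854433828))
(array([0.4926, 0.0438, 0.6951]), np.float64(0.032814743137122564))
(array([0.5017, 0.0021, 0.6991]), np.float64(0.07515291728234579))
(array([0.5681, 0.0419, 0.5483]), np.float64(0.03379601450368368))
0.076 [441.9036 249.9393] [323.149  250.0077]
0.081 [442.5853 250.7947] [322.4908 250.8643]
0.086 [443.2825 251.6697] [321.8175 251.7405]
0.092 [444.1405 252.7463] [320.989  252.8187]
0.122 [448.8142 258.6115] [316.4754 258.6922]
```

The rods lie low, at z ≈ 0.08, so a TCP height of 0.092 clears them. Now I'll descend.

Request:
play_rows(
  moves=[
    [[0, 0, 0], [0.002, 0.001, -0.04], 1],
    [[0, 0, 0], [0.002, 0.001, -0.08], 1],
    [[0, 0, 0], [0.002, 0.001, -0.12], 1],
    [[0, 0, 0], [0.002, 0.001, -0.155], 1],
    [[0, 0, 0], [0.002, 0.001, -0.185], 1],
    [[0, 0, 0], [0.002, 0.001, -0.205], 1],
    [[0, 0, 0], [0.002, 0.001, -0.22], 1],
    [[0, 0, 0], [0.002, 0.001, -0.232], 1],
    [[0, 0, 0], [0.002, 0.001, -0.232], 1],
    [[0, 0, 0], [0.002, 0.001, -0.232], 1],
    [[0, 0, 0], [0.002, 0.001, -0.232], 1],
  ],
  squeeze=25,
)

```text
time_s: 5.35
position: [0.6287, 0.002, 0.0945]
tool_rot: [0.694, 3.063, 0.001]
contact_force: [-0.4, -0.1, 0.5]
width: 1.0
grip_force: 0.0
```

```bash
cat > e.py <<'E'
from h import *
np.set_printoptions(precision=4,suppress=True)
o=status.get_obs();print(o["time_s"],o["position"],o["contact_force"])
W=snap("wrist");S=snap("side")
for n,p in (("W",W),("S",S)):
    for r in nets.place_of(p,"lid_grip")[:2]:
        print(n,round(r["score"],2),np.round(r["position"],1),at(p,r["position"],.106)[:2])
im=np.hstack([cv2.resize(W["pixels"],(400,300)),cv2.resize(S["pixels"][150:270,260:420],(400,300),interpolation=cv2.INTER_CUBIC)])
cv2.imwrite("pics/w2.png",im[:,:,::-1])
E
python3 e.py
```

```text
5.35 [0.6287 0.002  0.0945] [-0.4432 -0.0771  0.4722]
W 0.7 [272.3 252. ] [0.6285 0.0027]
S 0.73 [330.5 206.3] [ 0.6262 -0.002 ]
S 0.58 [182.5 335.8] [ 0.2241 -0.3447]
```

View pics/w2.png

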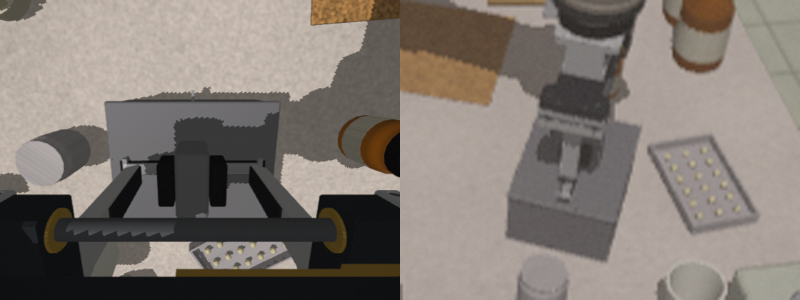

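The left half shows the fingers straddling the block, with block centre at column 192 and finger centre at about 194. They clear everything, so I'll close.

Request:
play_rows(
  moves=[
    [[0, 0, 0], [0, 0, -0.003], 1],
    [[0, 0, 0], [0, 0, -0.003], 0],
    [[0, 0, 0], [0, 0, -0.003], 0],
    [[0, 0, 0], [0, 0, -0.003], 0],
    [[0, 0, 0], [0, 0, -0.003], 0],
    [[0, 0, 0], [0, 0, -0.003], 0],
    [[0, 0, 0], [0, 0, -0.003], 0],
    [[0, 0, 0], [0, 0, -0.003], 0],
    [[0, 0, 0], [0, 0, -0.003], 0],
    [[0, 0, 0], [0, 0, -0.003], 0],
  ],
  squeeze=25,
)

```text
time_s: 6.55
position: [0.6279, 0.0013, 0.0906]
tool_rot: [-0.695, -3.064, 0.001]
contact_force: [-3.3, -3.9, 5.3]
width: 0.415
grip_force: 25.0
```

Request:
play_rows(
  moves=[
    [[0, 0, 0], [0, 0, 0.005], 0],
    [[0, 0, 0], [0, 0, 0.01], 0],
    [[0, 0, 0], [0, 0, 0.02], 0],
    [[0, 0, 0], [0, 0, 0.03], 0],
  ],
)

```text
time_s: 6.95
position: [0.6283, 0.0024, 0.1214]
tool_rot: [0.694, 3.064, 0.001]
contact_force: [1.2, 0.3, -3.2]
width: 0.413
grip_force: 25.0
```

The lid is free, and the force reads −3.2 N, which is its weight. I'll lift it higher and refine the pad pose from both fixed cameras.

Request:
play_rows(
  moves=[
    [[0, 0, 0], [0, 0, 0.03], 0],
    [[0, 0, 0], [0, 0, 0.07], 0],
    [[0, 0, 0], [0, 0, 0.11], 0],
    [[0, 0, 0], [0, 0, 0.12], 0],
    [[0, 0, 0], [0, 0, 0.12], 0],
  ],
)

```text
time_s: 7.45
position: [0.6291, 0.0025, 0.2427]
tool_rot: [0.693, 3.061, 0.003]
contact_force: [-0.1, -0.5, -4.8]
width: 0.411
grip_force: 25.0
```

```bash
cat > f.py <<'E'
from h import *
np.set_printoptions(precision=4,suppress=True)
o=status.get_obs();print(o["time_s"],o["position"],o["contact_force"],o["width"])
for n in ("top","side"):
    p=snap(n)
    for r in nets.outline_of(p,"pad")[:1]:
        m=r["pixels"].astype(np.uint8); c=max(cv2.findContours(m,0,2)[0],key=cv2.contourArea)[:,0]
        X=np.array([at(p,u,.004)[:2] for u in c]); print(n,r["score"],cv2.minAreaRect((X*1000).astype(np.float32)))
    for t,z in(("pad",0),("platter",.04),("camera",.076)):
        for r in nets.place_of(p,t)[:1]: print(n,t,r["score"],r["position"],at(p,r["position"],z))
    for t in ("model_mid","model_teeth"):
        for r in nets.place_of(p,t)[:2]: print(n,t,r["score"],r["position"],at(p,r["position"],.027))
save(p,"s2.png")
E
python3 f.py
```

```text
7.45 [0.6291 0.0025 0.2427] [-0.0746 -0.4884 -4.7565] 0.41083627732094424
top 0.86 ((506.6754150390625, 301.2598876953125), (190.5377655029297, 179.61610412597656), 68.57109832763672)
top pad 0.98 [175.9, 217.2] [0.5124 0.3088 0.    ]
top platter 0.81 [397.3, 224.6] [ 0.4728 -0.3017  0.04  ]
top camera 0.93 [405.2, 201.1] [ 0.5327 -0.3161  0.076 ]
top model_mid 0.54 [402.3, 141.6] [ 0.7072 -0.333   0.027 ]
side 0.86 ((507.5545654296875, 296.1885986328125), (191.81895446777344, 177.7077178955078), 69.08882904052734)
side pad 0.7 [275.2, 169.9] [ 0.5063  0.3007 -0.    ]
side platter 0.85 [290.4, 314.8] [ 0.4688 -0.2885  0.04  ]
side camera 0.64 [321.6, 317.7] [ 0.5352 -0.3262  0.076 ]
side model_mid 0.77 [325.7, 226.6] [ 0.6178 -0.0071  0.027 ]
side model_teeth 0.6 [336.0, 222.5] [0.6518 0.005  0.027 ]
side model_teeth 0.43 [320.6, 315.6] [ 0.5433 -0.2932  0.027 ]
```

Request:
play_rows(
  moves=[
    [[0, 0, 0.02], [-0.015, 0.035, 0], 0],
    [[0, 0, 0.04], [-0.03, 0.075, 0], 0],
    [[0, 0, 0.075], [-0.046, 0.115, 0], 0],
    [[0, 0, 0.075], [-0.064, 0.155, 0], 0],
    [[0, 0, 0.075], [-0.081, 0.195, 0], 0],
    [[0, 0, 0.075], [-0.097, 0.235, 0], 0],
    [[0, 0, 0.075], [-0.112, 0.272, -0.01], 0],
    [[0, 0, 0.075], [-0.122, 0.2975, -0.03], 0],
    [[0, 0, 0.075], [-0.122, 0.2975, -0.06], 0],
    [[0, 0, 0.075], [-0.122, 0.2975, -0.1], 0],
    [[0, 0, 0.075], [-0.122, 0.2975, -0.13], 0],
    [[0, 0, 0.075], [-0.122, 0.2975, -0.155], 0],
    [[0, 0, 0.075], [-0.122, 0.2975, -0.17], 0],
    [[0, 0, 0.075], [-0.122, 0.2975, -0.18], 0],
    [[0, 0, 0.075], [-0.122, 0.2975, -0.18], 0],
    [[0, 0, 0.075], [-0.122, 0.2975, -0.18], 0],
  ],
)

```text
time_s: 9.75
position: [0.5066, 0.2998, 0.0613]
tool_rot: [0.579, 3.087, 0.001]
contact_force: [0.1, 0.9, -2.7]
width: 0.411
grip_force: 25.0
```

```bash
cat > g.py <<'E'
from h import *
np.set_printoptions(precision=4,suppress=True)
o=status.get_obs();print(o["time_s"],o["position"],o["contact_force"],o["width"])
S=snap("side");T=snap("top")
for n,p in (("S",S),("T",T)):
    for t,z in (("lid_grip",.078),("lid",.022)):
        for r in nets.place_of(p,t)[:3]: print(n,t,round(r["score"],2),r["position"],at(p,r["position"],z)[:2])
    for t,z in (("model_mid",.027),("model_teeth",.041)):
        for r in nets.place_of(p,t)[:3]: print(n,t,round(r["score"],2),r["position"],at(p,r["position"],z)[:2])
im=np.hstack([cv2.resize(S["pixels"][100:250,210:390],(400,333)),cv2.resize(T["pixels"][100:250,130:330],(400,333))])
cv2.imwrite("pics/s3.png",im[:,:,::-1])
E
python3 g.py
```

```text
9.75 [0.5066 0.2998 0.0613] [ 0.14    0.8692 -2.7319] 0.411173236760149
S lid_grip 0.96 [179.6, 335.3] [ 0.2128 -0.3273]
S lid 0.72 [280.0, 162.7] [0.5245 0.3111]
S lid 0.66 [187.4, 344.7] [ 0.2212 -0.3228]
S lid 0.6 [373.1, 278.5] [ 0.7051 -0.2012]
S model_mid 0.52 [326.3, 227.0] [ 0.6192 -0.0089]
S model_mid 0.47 [339.0, 183.7] [0.7012 0.1727]
S model_teeth 0.62 [336.1, 222.3] [ 0.648  -0.0066]
T lid_grip 0.83 [406.6, 325.0] [ 0.2114 -0.3001]
T lid_grip 0.72 [398.4, 142.9] [ 0.6909 -0.3063]
T lid_grip 0.66 [172.7, 218.9] [0.5012 0.2994]
T lid 0.95 [178.9, 221.0] [0.4997 0.2956]
T lid 0.58 [400.6, 318.9] [ 0.2184 -0.3013]
T lid 0.52 [254.0, 261.5] [0.3836 0.0917]
T model_mid 0.73 [285.6, 170.5] [ 0.6325 -0.0015]
T model_teeth 0.67 [147.5, 158.8] [0.6716 0.377 ]
```

View pics/s3.png

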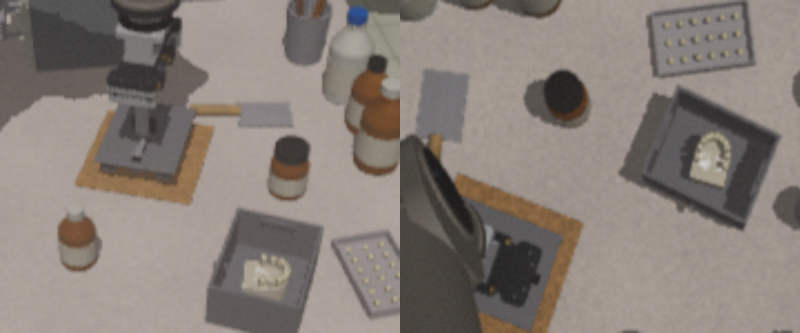

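The lid hangs level over the middle of the pad. The model stands upright in the open case at (285,170) in the top view. I'll lower the lid gently.

Request:
play_rows(
  moves=[
    [[0, 0, 0], [0, 0, -0.005], 0],
    [[0, 0, 0], [0, 0, -0.009], 0],
    [[0, 0, 0], [0, 0, -0.012], 0],
    [[0, 0, 0], [0, 0, -0.014], 0],
    [[0, 0, 0], [0, 0, -0.014], 0],
    [[0, 0, 0], [0, 0, -0.014], 0],
  ],
)

```text
time_s: 10.85
position: [0.5061, 0.2994, 0.0464]
tool_rot: [-0.579, -3.088, 0.0]
contact_force: [0.9, 0.7, -2.9]
width: 0.416
grip_force: 25.0
```

Request:
play_rows(
  moves=[
    [[0, 0, 0], [0, 0, -0.001], 0],
    [[0, 0, 0], [0, 0, -0.002], 0],
    [[0, 0, 0], [0, 0, -0.002], 0],
  ],
)

```text
time_s: 11.15
position: [0.5061, 0.2996, 0.0447]
tool_rot: [0.579, 3.088, 0.0]
contact_force: [-0.4, -0.3, -1.0]
width: 0.409
grip_force: 25.0
```

Request:
play_rows(
  moves=[
    [[0, 0, 0], [0, 0, -0.001], 0],
    [[0, 0, 0], [0, 0, -0.001], 0],
    [[0, 0, 0], [0, 0, -0.001], 0],
  ],
)

```text
time_s: 11.45
position: [0.5062, 0.2996, 0.0445]
tool_rot: [0.579, 3.088, 0.001]
contact_force: [-6.1, -3.9, 16.4]
width: 0.414
grip_force: 25.0
```

It has touched down. I'll back off 1 mm, open slowly and rise.

Request:
play_rows(
  moves=[
    [[0, 0, 0], [0, 0, 0.001], 0],
    [[0, 0, 0], [0, 0, 0.001], 0],
    [[0, 0, 0], [0, 0, 0.001], 0.45],
    [[0, 0, 0], [0, 0, 0.001], 0.5],
    [[0, 0, 0], [0, 0, 0.001], 0.58],
    [[0, 0, 0], [0, 0, 0.001], 0.7],
    [[0, 0, 0], [0, 0, 0.001], 1],
    [[0, 0, 0], [0, 0, 0.001], 1],
    [[0, 0, 0], [0, 0, 0.001], 1],
    [[0, 0, 0], [0, 0, 0.001], 1],
    [[0, 0, 0], [0, 0, 0.03], 1],
    [[0, 0, 0], [0, 0, 0.07], 1],
    [[0, 0, 0], [0, 0, 0.115], 1],
    [[0, 0, 0], [0.01, -0.02, 0.16], 1],
    [[0, 0, 0], [0.03, -0.06, 0.2], 1],
    [[0, 0, 0], [0.05, -0.1, 0.24], 1],
    [[0, 0, 0], [0.068, -0.14, 0.26], 1],
    [[0, 0, 0], [0.086, -0.18, 0.27], 1],
    [[0, 0, 0], [0.104, -0.22, 0.27], 1],
    [[0, 0, 0], [0.104, -0.26, 0.27], 1],
  ],
)

```text
time_s: 13.45
position: [0.6115, 0.0375, 0.3141]
tool_rot: [0.579, 3.086, 0.0]
contact_force: [0.2, -0.6, -1.0]
width: 1.001
grip_force: 0.0
```

Request:
play_rows(
  moves=[
    [[0, 0, 0], [0, -0.04, 0], 1],
    [[0, 0, 0], [0, -0.04, 0], 1],
    [[0, 0, 0], [0, -0.04, 0], 1],
  ],
)

```text
time_s: 13.75
position: [0.6099, -0.0013, 0.3135]
tool_rot: [-0.582, -3.087, -0.0]
contact_force: [-0.1, 0.5, 0.6]
width: 1.004
grip_force: 0.0
```

```bash
cat > i.py <<'E'
from h import *
np.set_printoptions(precision=4,suppress=True)
o=status.get_obs();print(o["time_s"],o["position"],o["tool_rot"])
W=snap("wrist");T=snap("top");S=snap("side")
def rect(p,t,z):
    for r in nets.outline_of(p,t)[:2]:
        m=r["pixels"].astype(np.uint8); c=max(cv2.findContours(m,0,2)[0],key=cv2.contourArea)[:,0]
        X=np.array([at(p,u,z)[:2] for u in c]); print(t,round(r["score"],2),cv2.minAreaRect((X*1000).astype(np.float32)))
print("top");rect(T,"pad",.004);rect(T,"lid",.03)
print("wrist");rect(W,"case",.07);rect(W,"model",.03)
for n,p in (("W",W),("T",T),("S",S)):
    for t,z in (("model_mid",.027),("model_teeth",.041),("model",.005)):
        for r in nets.place_of(p,t)[:3]: print(n,t,round(r["score"],2),r["position"],at(p,r["position"],z)[:2])
save(W,"w4.png",None,1.4)
E
python3 i.py
```

```text
13.75 [ 0.6099 -0.0013  0.3135] [-0.5822 -3.0871 -0.0002]
top
pad 0.85 ((507.8732604980469, 301.33819580078125), (192.1354217529297, 186.33181762695312), 69.07190704345703)
lid 0.81 ((506.01873779296875, 298.78375244140625), (157.68289184570312, 123.2374267578125), 68.05290985107422)
lid 0.78 ((213.81639099121094, -309.5810546875), (156.85623168945312, 124.5130615234375), 0.021014465019106865)
wrist
case 0.85 ((623.7268676757812, 3.6575927734375), (154.5020751953125, 130.45738220214844), 64.4642333984375)
model 0.97 ((628.9920654296875, 0.8944511413574219), (49.94375228881836, 66.9888916015625), 73.72844696044922)
W model_mid 0.97 [277.4, 186.3] [ 0.6312 -0.0006]
W model_teeth 0.69 [276.9, 204.1] [ 0.6539 -0.0105]
W model 0.64 [115.5, 290.1] [ 0.7054 -0.3363]
W model 0.59 [313.8, 263.5] [0.7852 0.0077]
W model 0.56 [277.2, 184.2] [ 0.632  -0.0009]
S model_mid 0.81 [324.4, 223.7] [0.6164 0.0048]
S model_teeth 0.54 [336.2, 222.0] [ 0.6485 -0.0055]
S model_teeth 0.51 [251.4, 269.2] [ 0.3869 -0.1419]
S model 0.67 [328.2, 229.3] [0.6289 0.0004]
```

View pics/w4.png

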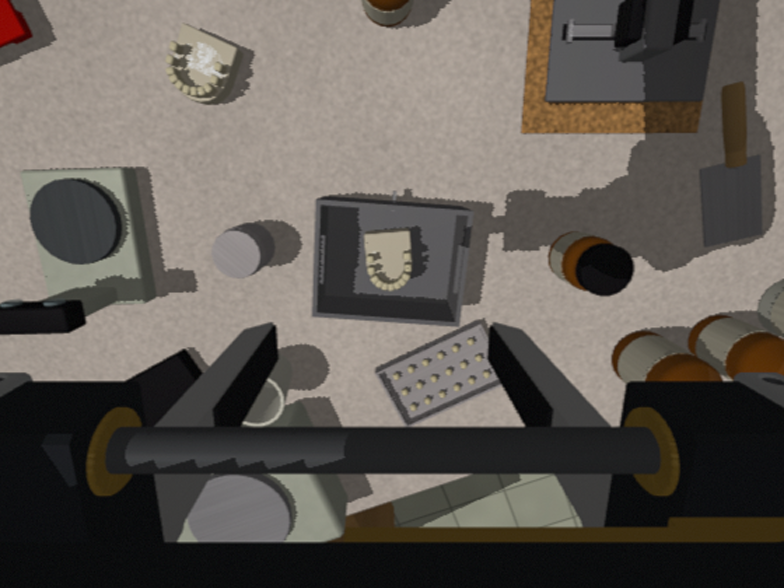

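The lid lies centred on the pad, within about 2 mm. The wrist view shows the model upright with its teeth at (387,285), pointing away from the robot; its yaw is about 5° more than the tool's. I'll align, hover lower with the fingers partly open, and measure the scanner as well.

Request:
play_rows(
  moves=[
    [[0, 0, 0.045], [0.007, 0.0015, -0.03], 0.8],
    [[0, 0, 0.089], [0.0135, 0.003, -0.07], 0.8],
    [[0, 0, 0.089], [0.0135, 0.003, -0.11], 0.8],
    [[0, 0, 0.089], [0.0135, 0.003, -0.11], 0.8],
    [[0, 0, 0.089], [0.0135, 0.003, -0.11], 0.8],
  ],
)

```text
time_s: 15.05
position: [0.6236, 0.0023, 0.2042]
tool_rot: [-0.442, -3.11, 0.001]
contact_force: [-0.0, 0.6, 1.2]
width: 0.798
grip_force: 0.0
```

```bash
cat > j.py <<'E'
from h import *
np.set_printoptions(precision=4,suppress=True)
o=status.get_obs();print(o["time_s"],o["position"],o["tool_rot"],o["width"])
M=R.from_rotvec(o["tool_rot"]).as_matrix();print("tool y ang",np.degrees(np.arctan2(M[1,1],M[0,1])))
W=snap("wrist")
def rect(p,t,z):
    for r in nets.outline_of(p,t)[:2]:
        m=r["pixels"].astype(np.uint8); c=max(cv2.findContours(m,0,2)[0],key=cv2.contourArea)[:,0]
        X=np.array([at(p,u,z)[:2] for u in c]); print(t,round(r["score"],2),r["position"],cv2.minAreaRect((X*1000).astype(np.float32)))
rect(W,"case",.07);rect(W,"model",.033);rect(W,"scanner",.028)
for t,z in (("model_mid",.027),("model_teeth",.041),("platter",.04),("camera",.076)):
    for r in nets.place_of(W,t)[:2]: print(t,round(r["score"],2),r["position"],at(W,r["position"],z)[:2])
T=snap("top")
rect(T,"scanner",.028)
for t,z in (("platter",.04),("camera",.076)):
    for r in nets.place_of(T,t)[:2]: print(t,round(r["score"],2),r["position"],at(T,r["position"],z)[:2])
im=np.hstack([cv2.resize(W["pixels"][:360],(480,309)),cv2.resize(T["pixels"][180:255,360:435],(309,309),interpolation=cv2.INTER_CUBIC)])
cv2.imwrite("pics/w5.png",im[:,:,::-1])
E
python3 j.py
```

```text
15.05 [0.6236 0.0023 0.2042] [-0.442  -3.1098  0.0008] 0.798015031991151
tool y ang 73.81981906479416
case 0.94 [292.7, 199.3] ((622.739501953125, 3.8776321411132812), (154.08230590820312, 130.4470672607422), 64.29277038574219)
model 0.75 [273.1, 192.8] ((628.809814453125, 0.8335151672363281), (48.948974609375, 69.83174133300781), 72.79987335205078)
scanner 0.71 [24.4, 152.6] ((508.63690185546875, -255.46876525878906), (64.36666107177734, 158.27932739257812), 61.29787063598633)
model_mid 0.98 [272.2, 192.3] [0.6287 0.0012]
model_teeth 0.92 [271.2, 218.1] [ 0.655  -0.0076]
platter 0.64 [268.9, 217.2] [ 0.6535 -0.01  ]
scanner 0.66 [396.3, 214.1] ((497.9927062988281, -305.3582763671875), (122.49401092529297, 174.86610412597656), 68.78985595703125)
platter 0.8 [397.1, 221.5] [ 0.4813 -0.3016]
platter 0.42 [148.4, 160.4] [0.6673 0.3748]
camera 0.55 [405.8, 203.5] [ 0.5263 -0.3173]
camera 0.24 [398.5, 222.7] [ 0.4757 -0.2948]
```

View pics/w5.png

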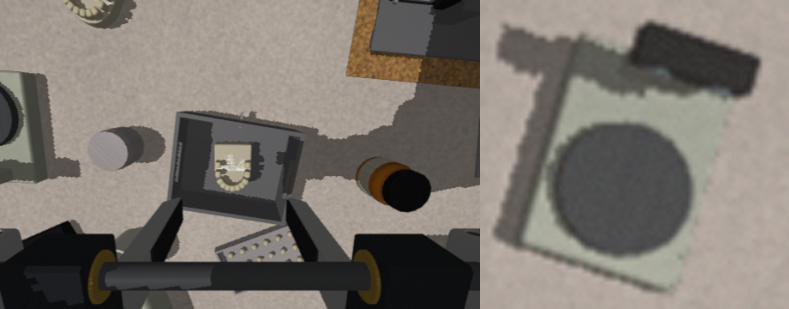

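The model centre agrees laterally with the TCP within 1 mm, and the yaws match at about 73.5°. The case and fingers have clearance, so I'll descend and grip the base.

Request:
play_rows(
  moves=[
    [[0, 0, 0], [-0.002, 0, -0.04], 0.8],
    [[0, 0, 0], [-0.002, 0, -0.08], 0.8],
    [[0, 0, 0], [-0.002, 0, -0.115], 0.8],
    [[0, 0, 0], [-0.002, 0, -0.145], 0.8],
    [[0, 0, 0], [-0.002, 0, -0.165], 0.8],
    [[0, 0, 0], [-0.002, 0, -0.18], 0.8],
    [[0, 0, 0], [-0.002, 0, -0.19], 0.8],
    [[0, 0, 0], [-0.002, 0, -0.194], 0.8],
    [[0, 0, 0], [-0.002, 0, -0.194], 0.8],
    [[0, 0, 0], [-0.002, 0, -0.194], 0.7],
    [[0, 0, 0], [-0.002, 0, -0.194], 0.6],
    [[0, 0, 0], [-0.002, 0, -0.194], 0.4],
    [[0, 0, 0], [-0.002, 0, -0.194], 0.4],
    [[0, 0, 0], [-0.002, 0, -0.194], 0.4],
    [[0, 0, 0], [-0.002, 0, -0.194], 0.4],
  ],
  squeeze=20,
)

```text
time_s: 17.15
position: [0.6218, 0.0023, 0.01]
tool_rot: [0.442, 3.11, 0.0]
contact_force: [-1.7, -0.9, 6.8]
width: 0.532
grip_force: 20.0
```

The width is 50 mm, so the base is gripped. I'll lift it and look.

Request:
play_rows(
  moves=[
    [[0, 0, 0], [0, 0, 0.01], 0.4],
    [[0, 0, 0], [0, 0, 0.03], 0.4],
    [[0, 0, 0], [0, 0, 0.06], 0.4],
    [[0, 0, 0], [0, 0, 0.1], 0.4],
    [[0, 0, 0], [0, 0, 0.14], 0.4],
    [[0, 0, 0], [0, 0, 0.18], 0.4],
    [[0, 0, 0], [0, 0, 0.21], 0.4],
    [[0, 0, 0], [-0.01, -0.04, 0.22], 0.4],
    [[0, 0, 0], [-0.02, -0.08, 0.22], 0.4],
    [[0, 0, 0], [-0.035, -0.12, 0.22], 0.4],
    [[0, 0, 0], [-0.055, -0.155, 0.22], 0.4],
    [[0, 0, 0], [-0.075, -0.19, 0.22], 0.4],
    [[0, 0, 0], [-0.09, -0.21, 0.22], 0.4],
    [[0, 0, 0], [-0.1, -0.22, 0.22], 0.4],
    [[0, 0, 0], [-0.1, -0.22, 0.22], 0.4],
    [[0, 0, 0], [-0.1, -0.22, 0.22], 0.4],
  ],
)

```text
time_s: 18.75
position: [0.5222, -0.2163, 0.2297]
tool_rot: [0.44, 3.11, 0.001]
contact_force: [-0.3, 0.1, -1.6]
width: 0.532
grip_force: 20.0
```

```bash
cat > k.py <<'E'
from h import *
np.set_printoptions(precision=4,suppress=True)
o=status.get_obs();print(o["time_s"],o["position"],o["tool_rot"],o["width"],o["contact_force"])
M=R.from_rotvec(o["tool_rot"]).as_matrix();print("tool y ang",np.degrees(np.arctan2(M[1,1],M[0,1])))
W=snap("wrist");T=snap("top");S=snap("side")
for n,p in (("W",W),("T",T),("S",S)):
    for r in nets.outline_of(p,"scanner")[:1]:
        m=r["pixels"].astype(np.uint8); c=max(cv2.findContours(m,0,2)[0],key=cv2.contourArea)[:,0]
        X=np.array([at(p,u,.028)[:2] for u in c]); print(n,round(r["score"],2),r["position"],cv2.minAreaRect((X*1000).astype(np.float32)))
    for t,z in (("platter",.04),("camera",.076),("model_mid",o["position"][2]+.017),("model_teeth",o["position"][2]+.031)):
        for r in nets.place_of(p,t)[:2]: print(n,t,round(r["score"],2),r["position"],at(p,r["position"],z)[:2])
save(W,"w6.png",None,1.4)
E
python3 k.py
```

```text
18.75 [ 0.5222 -0.2163  0.2297] [0.4396 3.1104 0.0009] 0.5319140818390975 [-0.3246  0.1068 -1.6178]
tool y ang 73.91081398647427
W 0.92 [193.0, 179.6] ((506.677734375, -315.9375915527344), (131.6484832763672, 199.44879150390625), 67.76837921142578)
W platter 0.58 [196.1, 163.5] [ 0.4706 -0.2959]
W camera 0.89 [189.7, 225.0] [ 0.533  -0.3168]
W camera 0.4 [321.4, 295.1] [ 0.6619 -0.1937]
W model_mid 0.6 [272.5, 271.6] [ 0.5316 -0.2182]
T 0.76 [380.6, 225.5] ((470.5343017578125, -262.0123596191406), (56.37290954589844, 94.71524047851562), 71.23587036132812)
T model_mid 0.64 [382.8, 193.2] [ 0.5329 -0.2134]
T model_teeth 0.37 [179.7, 218.2] [0.4869 0.2412]
S 0.76 [300.7, 323.5] ((494.972412109375, -288.9191589355469), (167.6511993408203, 150.77398681640625), 70.7145767211914)
S platter 0.97 [287.7, 317.6] [ 0.4612 -0.2951]
S camera 0.67 [321.5, 317.8] [ 0.5349 -0.3264]
S camera 0.26 [373.9, 279.1] [ 0.6868 -0.2386]
S model_mid 0.6 [311.7, 232.6] [ 0.5236 -0.2121]
S model_teeth 0.74 [327.6, 230.8] [ 0.5558 -0.2235]
```

View pics/w6.png

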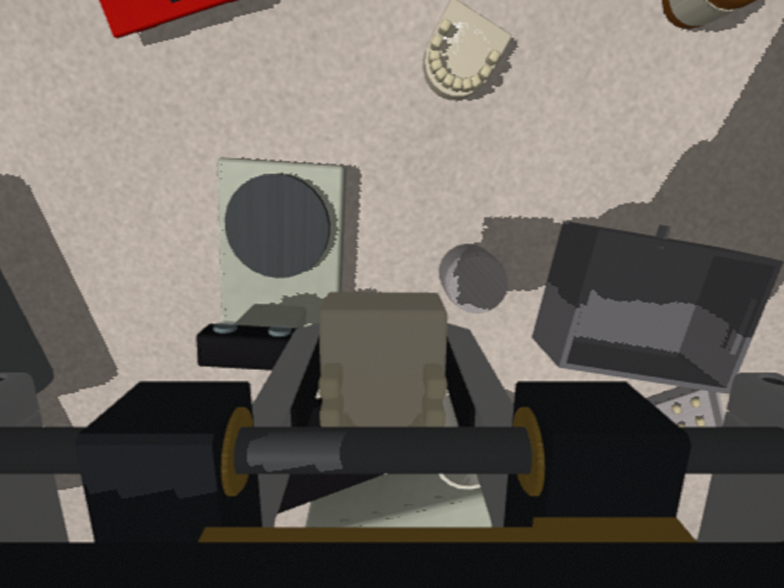

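The wrist view shows the model upright in the grip. The platter disc is centred at about (277,225), and the base's back edge runs from (220,158) to (345,166). I'll fit the disc and edges.

```bash
cat > l.py <<'E'
from h import *
np.set_printoptions(precision=4,suppress=True)
W=snap("wrist"); g=cv2.cvtColor(W["pixels"],cv2.COLOR_RGB2GRAY)
m=((g<105)*255).astype(np.uint8); n,lab,st,ce=cv2.connectedComponentsWithStats(m)
l=lab[161,198]; c=max(cv2.findContours((lab==l).astype(np.uint8),0,1)[0],key=cv2.contourArea)[:,0]
print(st[l])
X=np.array([at(W,u,.04)[:2] for u in c])*1000; print(cv2.fitEllipse(X.astype(np.float32)),cv2.minAreaRect(X.astype(np.float32)))
# edges of base: brightest-greenish mask
hsv=cv2.cvtColor(W["pixels"],cv2.COLOR_RGB2HSV)
for r in nets.outline_of(W,"scanner")[:1]:
    mm=r["pixels"]
    left=[(np.where(mm[v])[0][0],v) for v in range(122,222,3)]
    back=[(u,np.where(mm[:,u])[0][0]) for u in range(163,242,3)]
    for nme,e in(("left",left),("back",back)):
        E=np.array([at(W,u,.028)[:2] for u in e])
        for _ in range(2):
            vx,vy,x0,y0=cv2.fitLine((E*1000).astype(np.float32),cv2.DIST_HUBER,0,.01,.01).ravel()
        print(nme,np.degrees(np.arctan2(vy,vx)),x0,y0,e[0],e[-1])
print(at(W,np.array([220,158])/1.4,.028),at(W,np.array([345,166])/1.4,.028))
# post lower front corners/top edges
print([at(W,np.array(q)/1.4,.03) for q in((198,331),)])
E
python3 l.py
```

```text
[ 162  124   81   75 4693]
((469.7869567871094, -290.7012939453125), (87.89530944824219, 95.2287368774414), 174.35911560058594) ((469.37176513671875, -290.39825439453125), (88.16870880126953, 95.96377563476562), 1.3979095220565796)
left -19.407415 467.64163 -349.09933 (np.int64(157), 122) (np.int64(160), 221)
back 70.27564 418.41223 -274.31894 (163, np.int64(113)) (241, np.int64(118))
[ 0.4007 -0.3246  0.028 ] [ 0.4365 -0.2245  0.028 ]
[array([ 0.5405, -0.4011,  0.03  ])]
```

Disc fit gives (0.470, −0.291) and the edge fit gives (0.4706, −0.2918) with scanner yaw −19.6°. Target model centre is (0.4705, −0.2925).

Request:
play_rows(
  moves=[
    [[0, 0, -0.03], [-0.015, -0.018, 0], 0.4],
    [[0, 0, -0.061], [-0.037, -0.045, 0], 0.4],
    [[0, 0, -0.061], [-0.053, -0.065, 0], 0.4],
    [[0, 0, -0.061], [-0.06, -0.073, -0.01], 0.4],
    [[0, 0, -0.061], [-0.06, -0.073, -0.04], 0.4],
    [[0, 0, -0.061], [-0.06, -0.073, -0.08], 0.4],
    [[0, 0, -0.061], [-0.06, -0.073, -0.11], 0.4],
    [[0, 0, -0.061], [-0.06, -0.073, -0.135], 0.4],
    [[0, 0, -0.061], [-0.06, -0.073, -0.15], 0.4],
    [[0, 0, -0.061], [-0.06, -0.073, -0.16], 0.4],
    [[0, 0, -0.061], [-0.06, -0.073, -0.16], 0.4],
    [[0, 0, -0.061], [-0.06, -0.073, -0.16], 0.4],
  ],
)

```text
time_s: 20.95
position: [0.462, -0.2908, 0.0702]
tool_rot: [0.536, 3.095, -0.0]
contact_force: [0.3, -0.0, -2.4]
width: 0.529
grip_force: 20.0
```

```bash
cat > m.py <<'E'
from h import *
np.set_printoptions(precision=4,suppress=True)
o=status.get_obs();print(o["time_s"],o["position"],o["width"],o["contact_force"])
M=R.from_rotvec(o["tool_rot"]).as_matrix();print("tool y ang",np.degrees(np.arctan2(M[1,1],M[0,1])))
W=snap("wrist");S=snap("side")
for n,p in (("W",W),("S",S)):
    for t,z in (("platter",.04),("camera",.076),("model_mid",o["position"][2]+.017),("model_teeth",o["position"][2]+.031)):
        for r in nets.place_of(p,t)[:1]: print(n,t,round(r["score"],2),r["position"],at(p,r["position"],z)[:2])
im=np.hstack([cv2.resize(W["pixels"],(440,330)),cv2.resize(S["pixels"][230:380,220:380],(352,330),interpolation=cv2.INTER_CUBIC)])
cv2.imwrite("pics/w7.png",im[:,:,::-1])
E
python3 m.py
```

```text
20.95 [ 0.462  -0.2908  0.0702] 0.5288410250644888 [ 0.2588 -0.0102 -2.4422]
tool y ang 70.34760021902936
W camera 0.71 [273.0, 355.8] [ 0.535  -0.3157]
S platter 0.96 [290.0, 316.2] [ 0.4672 -0.2921]
S camera 0.59 [322.4, 317.5] [ 0.5371 -0.3259]
S model_mid 0.41 [289.4, 308.0] [ 0.464  -0.2977]
S model_teeth 0.52 [299.7, 304.4] [ 0.4873 -0.2999]
```

View pics/w7.png

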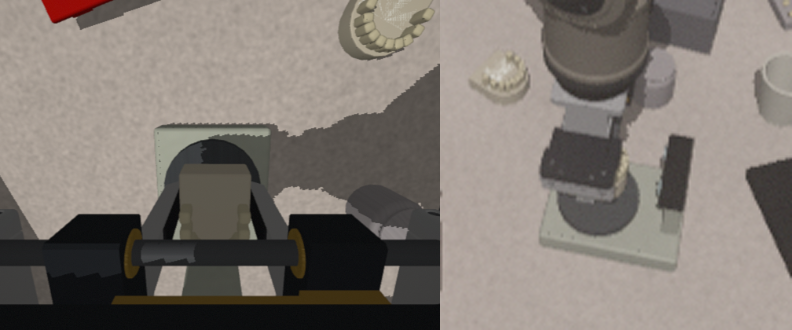

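The model hangs over the platter, facing the post. A quick lateral check from the base corners at (154,128) and (271,128), then I'll lower it.

```bash
python3 - <<'E'
from h import *
o=status.get_obs();t=o["position"]
W=snap("wrist");s=560/440
ex=np.array([.9421,-.3355]);ey=np.array([.3355,.9421])
for u in((154,128),(271,128)):
    X=at(W,np.array(u)*s,.028)[:2]; print(X,"rel tcp ex,ey",(X-t[:2])@ex,(X-t[:2])@ey)
m=W["pixels"][:,:,:].astype(int); 
for r in nets.outline_of(W,"scanner")[:1]:
    mm=r["pixels"]; 
    for v in (172,185,200):
        c=np.where(mm[v])[0]; a=[at(W,(x,v),.028)[:2] for x in(c[0],c[-1])]; print(v,c[0],c[-1],[((q-t[:2])@ex,(q-t[:2])@ey) for q in a])
E
```

```text
[ 0.39979013 -0.32598962] rel tcp ex,ey -0.04635551455238443 -0.05416787184298609
[ 0.43582212 -0.22505886] rel tcp ex,ey -0.046272042420420045 0.05300772847259429
```

Centred within 1 mm both ways. Lowering.

Request:
play_rows(
  moves=[
    [[0, 0, 0], [0, 0, -0.008], 0.4],
    [[0, 0, 0], [0, 0, -0.014], 0.4],
    [[0, 0, 0], [0, 0, -0.019], 0.4],
    [[0, 0, 0], [0, 0, -0.022], 0.4],
    [[0, 0, 0], [0, 0, -0.023], 0.4],
    [[0, 0, 0], [0, 0, -0.023], 0.4],
    [[0, 0, 0], [0, 0, -0.023], 0.4],
  ],
)

```text
time_s: 22.25
position: [0.4616, -0.2906, 0.0466]
tool_rot: [0.536, 3.095, -0.0]
contact_force: [-1.0, -0.2, -2.8]
width: 0.529
grip_force: 20.0
```

Request:
play_rows(
  moves=[
    [[0, 0, 0], [0, 0, -0.001], 0.4],
    [[0, 0, 0], [0, 0, -0.001], 0.4],
    [[0, 0, 0], [0, 0, -0.001], 0.4],
  ],
)

```text
time_s: 22.55
position: [0.4616, -0.2905, 0.0455]
tool_rot: [0.536, 3.095, -0.0]
contact_force: [0.6, 0.7, -1.6]
width: 0.531
grip_force: 20.0
```

Request:
play_rows(
  moves=[
    [[0, 0, 0], [0, 0, -0.001], 0.4],
    [[0, 0, 0], [0, 0, -0.001], 0.4],
    [[0, 0, 0], [0, 0, -0.001], 0.4],
  ],
)

```text
time_s: 22.85
position: [0.4617, -0.2906, 0.0449]
tool_rot: [0.536, 3.095, 0.0]
contact_force: [-1.8, 2.8, 8.7]
width: 0.532
grip_force: 20.0
```

Contact. I'll release slowly, rise, and back away toward the robot side.

Request:
play_rows(
  moves=[
    [[0, 0, 0], [0, 0, 0.0005], 0.5],
    [[0, 0, 0], [0, 0, 0.0005], 0.53],
    [[0, 0, 0], [0, 0, 0.0005], 0.55],
    [[0, 0, 0], [0, 0, 0.0005], 0.6],
    [[0, 0, 0], [0, 0, 0.0005], 0.7],
    [[0, 0, 0], [0, 0, 0.0005], 0.75],
    [[0, 0, 0], [0, 0, 0.0005], 0.75],
    [[0, 0, 0], [0, 0, 0.0005], 0.75],
    [[0, 0, 0], [0, 0, 0.02], 0.75],
    [[0, 0, 0], [0, 0, 0.05], 0.75],
    [[0, 0, 0], [0, 0, 0.09], 0.75],
    [[0, 0, 0], [0, 0, 0.13], 0.75],
    [[0, 0, 0], [0, 0, 0.17], 0.75],
    [[0, 0, 0], [0, 0.03, 0.2], 0.75],
    [[0, 0, 0], [0.01, 0.065, 0.22], 0.75],
    [[0, 0, 0], [0.02, 0.1, 0.23], 0.75],
    [[0, 0, 0], [0.03, 0.13, 0.23], 0.75],
    [[0, 0, 0], [0.03, 0.15, 0.23], 0.75],
    [[0, 0, 0], [0.03, 0.15, 0.23], 0.75],
    [[0, 0, 0], [0.03, 0.15, 0.23], 0.75],
  ],
)

```text
time_s: 24.85
position: [0.4914, -0.1407, 0.2745]
tool_rot: [0.535, 3.096, -0.0]
contact_force: [0.2, 0.1, -0.3]
width: 0.753
grip_force: 0.0
```

```bash
cat > n.py <<'E'
from h import *
np.set_printoptions(precision=4,suppress=True)
o=status.get_obs();print(o["time_s"],o["position"],o["contact_force"])
W=snap("wrist");T=snap("top");S=snap("side")
for n,p in (("W",W),("T",T),("S",S)):
    for t,z in (("platter",.04),("camera",.076),("model_mid",.062),("model_teeth",.076),("cast",0),("tin",0)):
        for r in nets.place_of(p,t)[:2]: print(n,t,round(r["score"],2),r["position"],at(p,r["position"],z)[:2])
for r in nets.outline_of(W,"model")[:2]:
    m=r["pixels"].astype(np.uint8); c=max(cv2.findContours(m,0,2)[0],key=cv2.contourArea)[:,0]
    X=np.array([at(W,u,.068)[:2] for u in c]); print(round(r["score"],2),r["position"],cv2.minAreaRect((X*1000).astype(np.float32)))
im=np.hstack([cv2.resize(W["pixels"][60:310,:400],(480,300)),cv2.resize(T["pixels"][170:270,330:430],(300,300),interpolation=cv2.INTER_CUBIC)])
cv2.imwrite("pics/w8.png",im[:,:,::-1])
E
python3 n.py
```

```text
24.85 [ 0.4914 -0.1407  0.2745] [ 0.2295  0.05   -0.2502]
W platter 0.67 [164.2, 202.8] [ 0.4718 -0.293 ]
W camera 0.73 [158.6, 257.6] [ 0.5338 -0.3161]
W model_mid 0.57 [159.0, 205.9] [ 0.4708 -0.2918]
W model_teeth 0.81 [155.8, 229.1] [ 0.4961 -0.3026]
W model_teeth 0.29 [383.3, 224.2] [ 0.589  -0.0222]
W cast 0.68 [267.5, 90.4] [ 0.3773 -0.1066]
W tin 0.71 [286.4, 218.2] [ 0.5625 -0.1424]
T cast 0.61 [323.3, 257.9] [ 0.3877 -0.1005]
S platter 0.81 [290.8, 317.8] [ 0.4685 -0.2966]
S camera 0.73 [322.1, 314.5] [ 0.538  -0.3182]
S camera 0.29 [273.8, 169.9] [0.4908 0.2119]
S model_mid 0.86 [289.9, 313.4] [ 0.4658 -0.2972]
S model_teeth 0.88 [299.9, 310.6] [ 0.4886 -0.3012]
S model_teeth 0.39 [377.6, 222.8] [ 0.7532 -0.055 ]
S cast 0.97 [249.4, 266.8] [ 0.3828 -0.1029]
S tin 0.57 [316.5, 272.9] [ 0.5638 -0.148 ]
```

View pics/w8.png

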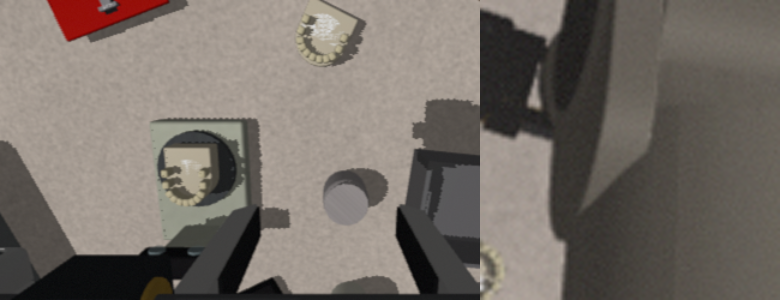

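The model stands upright at the platter's centre: (0.471, −0.292) against (0.472, −0.293). Its teeth at (187,203) face the post, the bystanders are unmoved and the arm is clear.

```bash
python3 -c "
from plant import workorder; print(workorder.hand_in())"
```

```text
the job is handed in; nothing more can be done
None
```

I handed in the job at about 25 s: by the last camera measurements, the lid lies right way up within about 3 mm of the pad's centre, and the jaw model stands upright within about 2 mm of the platter's centre, front teeth facing the camera post.

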